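Line up the centrifuge adapters by height

TASK

Stand the four yellow tube adapters upright on the four round marks of the aluminium bar, one centred on each mark, in order of height: the tallest on the mark next to the steel end post, then each one shorter than the last, with the shortest farthest from the post. Leave the glass beaker standing where it is, and let go of everything at the end.

Things in the scene. Friction and masses are not known exactly. Their poses are not given: they have to be found in the camera images.
- adapter_105: Adapter, the tallest of four: upright round block of yellow plastic, 46 mm in diameter and 105 mm tall, about 176 g, seven dark tube holes in its top face (only shallow marks, not to be gripped in). Loose. Origin at the centre of its underside, z up along its axis.
- adapter_85: Adapter, the second tallest of four: upright round block of yellow plastic, 46 mm in diameter and 85 mm tall, about 154 g, seven dark tube holes in its top face (only shallow marks, not to be gripped in). Loose. Origin at the centre of its underside, z up along its axis.
- adapter_65: Adapter, the third tallest of four: upright round block of yellow plastic, 46 mm in diameter and 65 mm tall, about 132 g, seven dark tube holes in its top face (only shallow marks, not to be gripped in). Loose. Origin at the centre of its underside, z up along its axis.
- adapter_45: Adapter, the shortest of four: upright round block of yellow plastic, 46 mm in diameter and 45 mm tall, about 110 g, seven dark tube holes in its top face (only shallow marks, not to be gripped in). Loose. Origin at the centre of its underside, z up along its axis.
- mark_a: One of four identical round black rubber marks, 60 mm in diameter, 3 mm thick, each with a thin light ring, in a straight row with 80 mm between centres, fixed on a flat aluminium bar (420 x 90 mm, 10 mm thick) that lies on the table. Which name stands where in the row varies. Origin at the centre of the mark's underside, 10 mm above the table; its top face is 13 mm above the table. z up; y runs along the row.
- mark_b: One of four identical round black rubber marks, 60 mm in diameter, 3 mm thick, each with a thin light ring, in a straight row with 80 mm between centres, fixed on a flat aluminium bar (420 x 90 mm, 10 mm thick) that lies on the table. Which name stands where in the row varies. Origin at the centre of the mark's underside, 10 mm above the table; its top face is 13 mm above the table. z up; y runs along the row.
- mark_c: One of four identical round black rubber marks, 60 mm in diameter, 3 mm thick, each with a thin light ring, in a straight row with 80 mm between centres, fixed on a flat aluminium bar (420 x 90 mm, 10 mm thick) that lies on the table. Which name stands where in the row varies. Origin at the centre of the mark's underside, 10 mm above the table; its top face is 13 mm above the table. z up; y runs along the row.
- mark_d: One of four identical round black rubber marks, 60 mm in diameter, 3 mm thick, each with a thin light ring, in a straight row with 80 mm between centres, fixed on a flat aluminium bar (420 x 90 mm, 10 mm thick) that lies on the table. Which name stands where in the row varies. Origin at the centre of the mark's underside, 10 mm above the table; its top face is 13 mm above the table. z up; y runs along the row.
- post: Steel end post with a black cap, 12 mm thick (cap 20 mm, foot 26 mm wide) and 62 mm tall, fixed on the bar at one end of the row, in line with the marks and 60 mm from the centre of the nearest one; which end varies (at the other end is only a flat black plug). Origin at the centre of its underside, 10 mm above the table.
- beaker: Small empty clear glass beaker, 52 mm across the rim and 68 mm tall, standing loose among the adapters; to be left alone. A small amber jar with a white cap (42 mm wide, 52 mm tall) stands among them too; the centres of all these standing things are at least 95 mm apart at the start. Origin at the centre of its underside, z up.
Not all that is in view belongs to the job. What is shaped like the adapter_65 but red is not meant.

How it is judged:
At the end, for the whole second after the job is handed in: All four adapters stand upright (within 0.1 rad), released and at rest, each within 12 mm of the centre of its own mark and resting on it, the heights falling from the tallest at the mark next to the end post to the shortest at the far end (((horizontal distance between adapter_105 and mark_a below 0.012 m and z of adapter_105 in the frame of mark_a between 0 and 0.008 m) or (horizontal distance between adapter_105 and mark_b below 0.012 m and z of adapter_105 in the frame of mark_b between 0 and 0.008 m) or (horizontal distance between adapter_105 and mark_c below 0.012 m and z of adapter_105 in the frame of mark_c between 0 and 0.008 m) or (horizontal distance between adapter_105 and mark_d below 0.012 m and z of adapter_105 in the frame of mark_d between 0 and 0.008 m)) and horizontal distance between adapter_105 and post between 0.035 and 0.085 m and angle between each of adapter_105, adapter_85, adapter_65, adapter_45's own z axis and vertical below 0.1 rad and linear speed of each of adapter_105, adapter_85, adapter_65, adapter_45 below 0.02 m/s and angular speed of each of adapter_105, adapter_85, adapter_65, adapter_45 below 0.2 rad/s and contact force between each of adapter_105, adapter_85, adapter_65, adapter_45 and the fingers below 0.1 N and ((horizontal distance between adapter_85 and mark_a below 0.012 m and z of adapter_85 in the frame of mark_a between 0 and 0.008 m) or (horizontal distance between adapter_85 and mark_b below 0.012 m and z of adapter_85 in the frame of mark_b between 0 and 0.008 m) or (horizontal distance between adapter_85 and mark_c below 0.012 m and z of adapter_85 in the frame of mark_c between 0 and 0.008 m) or (horizontal distance between adapter_85 and mark_d below 0.012 m and z of adapter_85 in the frame of mark_d between 0 and 0.008 m)) and horizontal distance between adapter_85 and post between 0.115 and 0.165 m and ((horizontal distance between adapter_65 and mark_a below 0.012 m and z of adapter_65 in the frame of mark_a between 0 and 0.008 m) or (horizontal distance between adapter_65 and mark_b below 0.012 m and z of adapter_65 in the frame of mark_b between 0 and 0.008 m) or (horizontal distance between adapter_65 and mark_c below 0.012 m and z of adapter_65 in the frame of mark_c between 0 and 0.008 m) or (horizontal distance between adapter_65 and mark_d below 0.012 m and z of adapter_65 in the frame of mark_d between 0 and 0.008 m)) and horizontal distance between adapter_65 and post between 0.195 and 0.245 m and ((horizontal distance between adapter_45 and mark_a below 0.012 m and z of adapter_45 in the frame of mark_a between 0 and 0.008 m) or (horizontal distance between adapter_45 and mark_b below 0.012 m and z of adapter_45 in the frame of mark_b between 0 and 0.008 m) or (horizontal distance between adapter_45 and mark_c below 0.012 m and z of adapter_45 in the frame of mark_c between 0 and 0.008 m) or (horizontal distance between adapter_45 and mark_d below 0.012 m and z of adapter_45 in the frame of mark_d between 0 and 0.008 m)) and horizontal distance between adapter_45 and post between 0.275 and 0.325 m); the robot touches nothing.
It fails at once if the glass beaker is shifted more than 30 mm or tipped more than 0.35 rad (distance of beaker from where it was at the start of the episode above 0.03 m or angle between beaker's own z axis and vertical above 0.35 rad).
It also fails if it takes over 93 s, if anything falls off the work surface, if the arm or the gripper's body presses on something with over 40 N, if the wrist force passes 120 N, or if a joint passes its speed limit or range.

ROBOT

A 7-joint arm with a two-finger parallel gripper is mounted at the origin on the work surface. World frame = base frame: x ahead of the robot, y to its left, z up, the work surface at z = 0. Lengths are in m, angles in rad, forces in N, time in s.
With the tool pointing down it reaches from about 0.35 to 0.9 m from the base axis. Payload 7.2 kg.
Tool frame: the origin (TCP) lies between the finger pads; the fingertips stand 22 mm ahead of it and the grasp point (between the pads) lies 3 mm ahead of it; y points along the fingers, z is the direction in which the jaws open and shut, and the axes are right-handed (so a half turn about y gives the same grasp; the last joint's range is limited). The gripper opens to 85 mm and grips with 20 to 120 N. Pads are 22 mm wide; open, the fingers measure 114 mm over their backs; the gripper's body (76 mm by 85 mm) begins 54 mm behind the grasp point. The pads swing forward as they close: fully open they stand 13 mm farther back than shut.
Start: joints at [1.038, 0.411, -0.013, 1.596, 0.006, 1.134, -0.082], TCP at [0.28, -0.559, 0.253] pointing down, gripper open.
Joint ranges: [-2.95, 2.95], [-0.29, 1.99], [-1.47, 1.44], [0.14, 2.54], [-1.03, 4.17], [0.13, 1.85], [-2.86, 2.86]. Speed limits (rad/s): [2.39, 2.39, 3.01, 3.01, 3.14, 3.14, 3.14].

INTERFACE

Orientations are given as a rotation vector (axis times angle).
In Python, from cell import robot, imaging gives the robot as it stands.
- The arm moves only by the tool play_rows, never from a script. Its argument "moves" is a list of rows, each a list of 7 numbers: the shift along the tool's x, y, z in cm, then the turn, a rotation vector about the tool's x, y, z in degrees, then the closure in counts, from 0 (fully open) to 255 (shut). In form: [[tx, ty, tz, wx, wy, wz, fingers], ...]. A call has 1 to 20 rows; each row shifts and turns the commanded pose from where the row before left it, along the tool's axes as they then stand; what a row does not reach is not made up. A row lasts 1/10 s, in which the tool goes at most 50 mm and 8.59 degrees, less where a joint would pass 70% of its speed; a pose out of reach is approached as far as the arm can. A call is refused whole if a number of a shift passes 5 or a number of a turn 8.59, either way. A call with a gripper value outside its range is refused whole. The fingers move at their own pace and stop on an object; "grip_force" is the grip in N (left out, the last holds). Time passes only in rows, so rows that do not move let the fingers close. It gives the time, the measured TCP pose, the force and the opening at its end, in the units of the state.
- robot.read_state(): the state, without advancing time (a new reading comes with each control period).
- imaging.camera(name): name is "scene" or "top" or "wrist"; returns (picture, depth): 480x640x3 uint8, blue, green, red; 480x640 float32, m along the optical axis (not along the pixel's ray), 0 where there is no reading.
- imaging.camera_params(name): a dict with "K" (3x3 intrinsics, pixels), "R" (3x3) and "t" (3): a world point X has camera coordinates R X + t. Camera axes: x right, y down, z forward; pixel columns grow to the right and rows downward; lengths in m; the calibration is good to about 2 mm. A picture is of the moment at which its call begins: read the wrist's pose just before it. camera_params takes no time and is no camera call; for the wrist camera it gives the pose at the moment of the call.
- robot.close_job(): hands the job in, once; it reports no verdict.
Trained networks look in the newest picture that a camera, given by its name, has taken for a name from the list of things; names that differ only in an ending like _2 or _b are one class to them, and where a whole thing is asked for, a point or a joint stands for the part that bears it (a point fixed in the world has none). Each returns a list of dicts, best first, with "p" (0 to 1); they miss things now and then, are a little off and sometimes report something else, mostly with a low value. They report only what shows in the picture. A call takes as long as a camera call. They do not tell look-alikes from the thing itself.
- imaging.look_for(camera, query): "at" ([column, row] in pixels, amid what is visible of it).
- imaging.outline_of(camera, query): "region" (480x640 bool, what is visible of it) and "at" ([column, row] in pixels, amid what is visible of it).
- imaging.spot_point(camera, query): "at" ([column, row] in pixels: a listed point, or the origin of a listed thing).
The state is a dict: "time": time; "joints": joint angles; "dq": joint speeds; "joint_efforts": joint torques, N m; "position": TCP position; "tcp_rot": TCP orientation; "force": force on the tool from outside, world axes, zero at the start; "moment": the same for the moment, N m; "grip_width": finger opening in m.
Only numpy, scipy, OpenCV 4.12 (cv2) and the standard library are available. Lean on these libraries where they do the work, as an engineer would, in place of code of your own. Each camera call takes 0.05 s, during which the arm holds its last target.

## Working session

There is one attempt and no reset: what is moved stays moved. The work goes in short steps, Python scripts to look and compute and a tool call to move; the robot and the scene stay as the last step left them, time stands still between calls to the robot, and variables do not carry over. Pictures are saved under pics/ and viewed, and the job is handed in when it is done.

Besides the shell and the picture viewer there is one more tool, called after ">>>" by a JSON object that holds its "method" and its "body", one argument or row to a line. play_rows: Moves the arm, as the interface text tells. Its arguments: {"type":"object","properties":{"moves":{"type":"array","items":{"type":"array","items":{"type":"number"}}},"grip_force":{"type":"number"}},"required":["moves"]}

```bash
ls; mkdir -p pics; python3 - <<'E'
from cell import robot, imaging
import cv2, numpy as np
s=robot.read_state(); print(s)
for n in ("scene","top"):
    p,d=imaging.camera(n); cv2.imwrite(f"pics/{n}0.png",p); np.save(f"{n}_d.npy",d)
    c=imaging.camera_params(n); print(n,c['K'].tolist() if hasattr(c['K'],'tolist') else c['K'],c['R'],c['t'])
E
```

```text
pics
{'time': 0.0, 'joints': array([ 1.03776605,  0.41197248, -0.012718  ,  1.59706379,  0.00560002,
        1.13429254, -0.08220435]), 'dq': array([-0.00106653, -0.00021385,  0.00079343,  0.00202582, -0.00140726,
       -0.000593  , -0.00117488]), 'joint_efforts': array([ 1.58659768e-03, -6.00633717e+01,  6.83223121e-01, -2.99413472e+01,
        1.39083373e-02,  1.04808164e-02,  2.60916613e-05]), 'position': array([ 0.27992579, -0.55828151,  0.2523997 ]), 'tcp_rot': array([-0.46515451,  1.96459728, -1.96132217]), 'force': array([-0.36227992,  0.60854646, -0.94966355]), 'moment': array([0.02495272, 0.01331998, 0.00578718]), 'grip_width': 0.0852769385264435}
scene [[441.304839112548, 0.0, 314.8284496241647], [0.0, 441.304839112548, 242.05235841460896], [0.0, 0.0, 1.0]] [[ 0.36075796  0.93264879 -0.00446445]
 [ 0.6999312  -0.27389787 -0.65960312]
 [-0.61640085  0.23483226 -0.75160082]] [-0.20090956 -0.33730604  1.08222478]
top [[606.1302943020809, 0.0, 317.5913483036239], [0.0, 606.1302943020809, 240.40204290845807], [0.0, 0.0, 1.0]] [[-0.00155757 -0.99998236  0.00573116]
 [-0.99841867  0.00123302 -0.05620169]
 [ 0.05619363 -0.00580964 -0.99840299]] [-0.00827254  0.54940683  1.25738959]
```

View pics/top0.png

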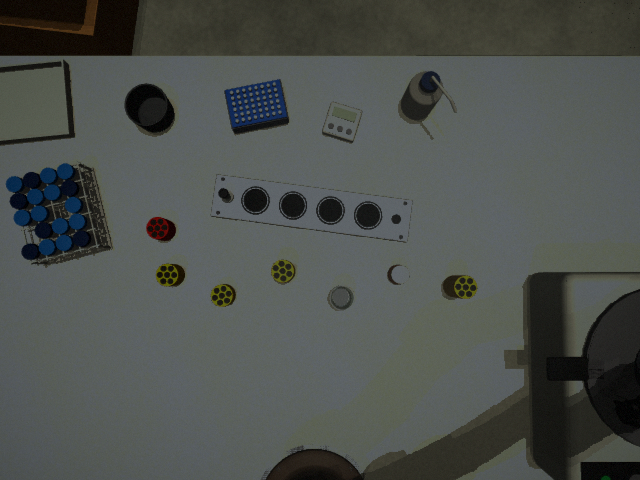

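View pics/scene0.png

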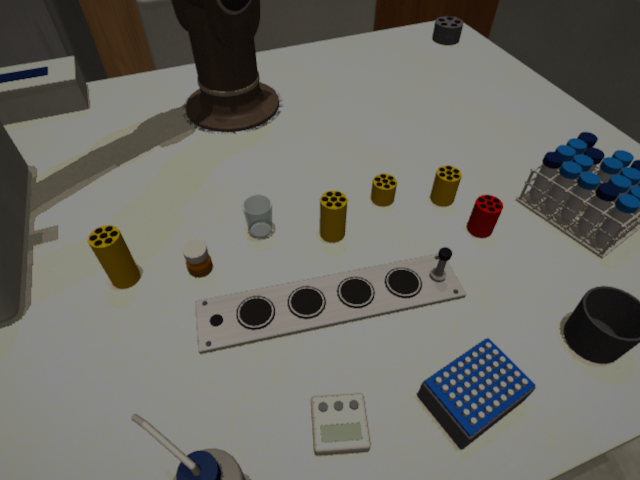

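The top view shows the post at (224,195), marks at about (255,200), (293,205), (330,210) and (368,215), and yellow adapters at (168,275), (223,295), (283,271) and (465,287). The beaker is at (340,297), the jar at (398,274) and the red decoy at (160,229).

```bash
cat > h.py <<'E'
import numpy as np, cv2
from cell import robot, imaging
from scipy.spatial.transform import Rotation as Ro
def world(c,pts,z=None,d=None):
    K,R,t=map(np.array,(c['K'],c['R'],c['t']))
    pts=np.atleast_2d(pts).astype(float)
    ray=np.c_[(pts-K[:2,2])/[K[0,0],K[1,1]],np.ones(len(pts))]
    if d is not None: return (ray*np.reshape(d,(-1,1))-t)@R
    o=-R.T@t; w=ray@R
    return o+w*((z-o[2])/w[:,2])[:,None]
E
python3 - <<'E'
from h import *
c=imaging.camera_params('top'); p=cv2.imread('pics/top0.png'); d=np.load('top_d.npy')
H,W=d.shape
uu,vv=np.meshgrid(np.arange(W),np.arange(H))
P=world(c,np.c_[uu.ravel(),vv.ravel()],d=d.ravel()).reshape(H,W,3)
hsv=cv2.cvtColor(p,cv2.COLOR_BGR2HSV)
for n in [(168,275),(223,295),(283,271),(465,287),(340,297),(398,274),(160,229)]:
    u,v=n; s=np.s_[v-22:v+23,u-26:u+27]
    q=P[s].reshape(-1,3); q=q[(d[s].ravel()>0)&(q[:,2]>.02)]
    zt=np.percentile(q[:,2],90); 
    q=q[q[:,2]>zt-.008]
    (cx,cy),r=cv2.minEnclosingCircle(q[:,:2].astype(np.float32))
    print(n,'top',zt.round(4),'mean',q.mean(0).round(4),'circ',round(cx,4),round(cy,4),round(r,4),len(q))
g=cv2.cvtColor(p,cv2.COLOR_BGR2GRAY)
M=[]
for n in [(255,200),(293,205),(330,210),(368,215)]:
    u,v=n; s=g[v-19:v+20,u-19:u+20]
    m=(s<45).astype(np.uint8); k,l,st,ce=cv2.connectedComponentsWithStats(m)
    i=1+st[1:,4].argmax(); uv=ce[i]+[u-19,v-19]; X=world(c,uv,z=.013)[0]; M.append(X); print(uv,st[i],X.round(4), P[v,u].round(4))
M=np.array(M); print(np.linalg.norm(np.diff(M,axis=0),axis=1))
for q in ['adapter_105','adapter_85','adapter_65','adapter_45','beaker','mark_a','post']:
    print(q,[(np.round(r['at']).tolist(),round(r['p'],2)) for r in imaging.look_for('top',q)])
print(Ro.from_rotvec(robot.read_state()['tcp_rot']).as_matrix().round(3))
E
```

```text
(168, 275) top 0.0673 mean [0.4783 0.2944 0.0646] circ 0.4784 0.2945 0.0234 403
(223, 295) top 0.0475 mean [0.4361 0.1874 0.0446] circ 0.4363 0.1869 0.023 384
(283, 271) top 0.0876 mean [0.4856 0.0618 0.0847] circ 0.4854 0.0619 0.0229 412
(465, 287) top 0.1075 mean [ 0.4534 -0.295   0.105 ] circ 0.4538 -0.2957 0.0235 438
(340, 297) top 0.0696 mean [ 0.4308 -0.0579  0.0672] circ 0.4317 -0.0568 0.0258 132
(398, 274) top 0.055 mean [ 0.4781 -0.1759  0.0518] circ 0.4782 -0.1764 0.0192 272
(160, 229) top 0.0677 mean [0.5727 0.3147 0.0648] circ 0.5733 0.3143 0.0236 399
[254.93945312 200.22070312] [  5   6  29  28 512] [0.6346 0.1231 0.013 ] [0.6347 0.1226 0.0164]
[292.57569721 205.48406375] [  5   7  28  27 502] [0.6234 0.0436 0.013 ] [0.624  0.0426 0.0171]
[329.55555556 210.16969697] [  5   6  28  28 495] [ 0.6134 -0.0344  0.013 ] [ 0.6136 -0.0353  0.0149]
[367.32926829 215.49390244] [  5   7  28  26 492] [ 0.602  -0.1141  0.013 ] [ 0.6027 -0.1151  0.017 ]
[0.08022029 0.07866558 0.08048641]
adapter_105 [([224.0, 296.0], 0.73), ([158.0, 229.0], 0.69), ([364.0, 212.0], 0.69), ([461.0, 287.0], 0.62)]
adapter_85 [([224.0, 296.0], 0.73), ([158.0, 229.0], 0.69), ([364.0, 212.0], 0.69), ([461.0, 287.0], 0.62)]
adapter_65 [([224.0, 296.0], 0.73), ([158.0, 229.0], 0.69), ([364.0, 212.0], 0.69), ([461.0, 287.0], 0.62)]
adapter_45 [([224.0, 296.0], 0.73), ([158.0, 229.0], 0.69), ([364.0, 212.0], 0.69), ([461.0, 287.0], 0.62)]
beaker [([343.0, 296.0], 0.81)]
mark_a [([258.0, 203.0], 0.97), ([294.0, 206.0], 0.87), ([366.0, 212.0], 0.79), ([330.0, 210.0], 0.58)]
post [([222.0, 195.0], 0.62)]
[[-0.894 -0.     0.448]
 [-0.448  0.    -0.894]
 [ 0.    -1.    -0.   ]]
```

>>> {"method": "play_rows", "body": {
  "moves": [
    [0, 0, 0, 0, -7.9, 0, 0],
    [0, 0, 0, 0, -7.9, 0, 0],
    [0, 0, 0, 0, -7.9, 0, 0],
    [0, 0, 0, 0, -7.9, 0, 0],
    [0, 0, 0, 0, -7.9, 0, 0],
    [0, 0, 0, 0, -7.9, 0, 0],
    [0, 0, 0, 0, -7.9, 0, 0],
    [0, 0, 0, 0, -8.1, 0, 0],
    [0, 0, 0, 0, 0, 0, 0],
    [0, 0, 0, 0, 0, 0, 0]
  ],
  "grip_force": 40
}}

```text
time: 1.45
position: [0.28, -0.5588, 0.2533]
tcp_rot: [-1.207, 1.212, -1.212]
force: [0.1, 1.0, 0.3]
grip_width: 0.0852
```

>>> {"method": "play_rows", "body": {
  "moves": [
    [-3, 0, 2, 0, 0, 0, 0],
    [-3, 0, 2, 0, 0, 0, 0],
    [-3, 0, 2, 0, 0, 0, 0],
    [-3, 0, 2, 0, 0, 0, 0],
    [-3, 0, 2, 0, 0, 0, 0],
    [-3, 0, 2, 0, 0, 0, 0],
    [-3, 0, 2, 0, 0, 0, 0],
    [-3, 0, 2, 0, 0, 0, 0],
    [-2.3, 2, 1.4, 0, 0, 0, 0],
    [0, 2, 0, 0, 0, 0, 0],
    [0, 1, 0, 0, 0, 0, 0],
    [0, 0, 0, 0, 0, 0, 0],
    [0, 0, 0, 0, 0, 0, 0]
  ]
}}

```text
time: 2.75
position: [0.4538, -0.2965, 0.2037]
tcp_rot: [-1.208, 1.21, -1.211]
force: [0.8, -0.2, 0.1]
grip_width: 0.0854
```

```bash
python3 - <<'E'
from h import *
print(robot.read_state()['position'])
p,d=imaging.camera('wrist'); cv2.imwrite('pics/w1.png',p)
E
```

```text
[ 0.45382819 -0.29650266  0.20373096]
```

View pics/w1.png

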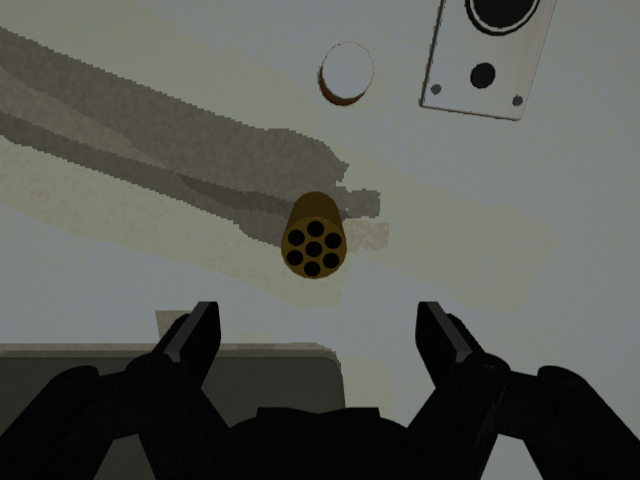

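The wrist view shows the tallest adapter's top at (314,250), midway between the fingers, so the grasp is aligned.

>>> {"method": "play_rows", "body": {
  "moves": [
    [0, 3, 0, 0, 0, 0, 0],
    [0, 3, 0, 0, 0, 0, 0],
    [0, 3, 0, 0, 0, 0, 0],
    [0, 2.5, 0, 0, 0, 0, 0],
    [0, 1.5, 0, 0, 0, 0, 0],
    [0, 0, 0, 0, 0, 0, 0],
    [0, 0, 0, 0, 0, 0, 255],
    [0, 0, 0, 0, 0, 0, 255],
    [0, 0, 0, 0, 0, 0, 255],
    [0, 0, 0, 0, 0, 0, 255],
    [0, 0, 0, 0, 0, 0, 255],
    [0, 0, 0, 0, 0, 0, 255],
    [0, 0, 0, 0, 0, 0, 255],
    [0, 0, 0, 0, 0, 0, 255]
  ],
  "grip_force": 40
}}

```text
time: 4.2
position: [0.4545, -0.2962, 0.0746]
tcp_rot: [-1.209, 1.207, -1.211]
force: [-1.6, -0.1, 7.5]
grip_width: 0.0453
```

>>> {"method": "play_rows", "body": {
  "moves": [
    [0, -1, 0, 0, 0, 0, 255],
    [0, -3, 0, 0, 0, 0, 255],
    [0, -3, 0, 0, 0, 0, 255],
    [0, -3, 0, 0, 0, 0, 255],
    [0, -3, 0, 0, 0, 0, 255],
    [0, -3, 0, 0, 0, 0, 255],
    [-2, -1, 1, 0, 0, 0, 255],
    [-4, 0, 2, 0, 0, 0, 255],
    [-4, 0, 2, 0, 0, 0, 255],
    [-4, 0, 2, 0, 0, 0, 255],
    [-4, 0, 2, 0, 0, 0, 255],
    [-4, 0, 2, 0, 0, 0, 255],
    [-4, 0, 2, 0, 0, 0, 255],
    [-4, 0, 2, 0, 0, 0, 255],
    [-4, 0, 2, 0, 0, 0, 255],
    [-4, 0, 1, 0, 0, 0, 255],
    [-3, 0, 0, 0, 0, 0, 255],
    [0, 0, 0, 0, 0, 0, 255],
    [0, 0, 0, 0, 0, 0, 255],
    [0, 0, 0, 0, 0, 0, 255]
  ]
}}

```text
time: 6.2
position: [0.6338, 0.1129, 0.2434]
tcp_rot: [-1.21, 1.209, -1.211]
force: [-0.1, -0.4, -1.9]
grip_width: 0.045
```

>>> {"method": "play_rows", "body": {
  "moves": [
    [-1, 0, 0.1, 0, 0, 0, 255],
    [0, 3, 0, 0, 0, 0, 255],
    [0, 3, 0, 0, 0, 0, 255],
    [0, 3, 0, 0, 0, 0, 255],
    [0, 3, 0, 0, 0, 0, 255],
    [0, 2, 0, 0, 0, 0, 255],
    [0, 0, 0, 0, 0, 0, 255],
    [0, 0, 0, 0, 0, 0, 255]
  ]
}}

```text
time: 7.0
position: [0.6351, 0.1243, 0.1038]
tcp_rot: [-1.209, 1.209, -1.209]
force: [0.8, 0.2, -0.8]
grip_width: 0.0453
```

```bash
python3 - <<'E'
from h import *
print(robot.read_state()['position'])
p,d=imaging.camera('scene'); cv2.imwrite('pics/s1.png',p[150:400,150:560])
E
```

```text
[0.63507989 0.12434894 0.10375028]
```

View pics/s1.png

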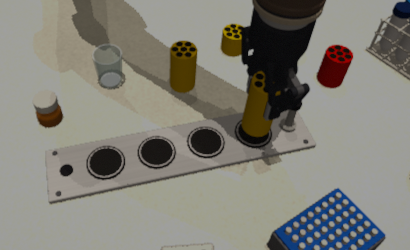

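The crop shows the adapter upright just above the end mark at about (255,132).

>>> {"method": "play_rows", "body": {
  "moves": [
    [0, 1, 0, 0, 0, 0, 255],
    [0.1, 0.4, 0, 0, 0, 0, 255],
    [0, 0.2, 0, 0, 0, 0, 255],
    [0, 0, 0, 0, 0, 0, 255],
    [0, 0, 0, 0, 0, 0, 255]
  ]
}}

```text
time: 7.55
position: [0.6349, 0.1235, 0.0875]
tcp_rot: [-1.209, 1.209, -1.209]
force: [-0.3, -0.3, 0.5]
grip_width: 0.0456
```

>>> {"method": "play_rows", "body": {
  "moves": [
    [0, 0.1, 0, 0, 0, 0, 255],
    [0, 0, 0, 0, 0, 0, 120],
    [0, 0, 0, 0, 0, 0, 60],
    [0, 0, 0, 0, 0, 0, 0],
    [0, 0, 0, 0, 0, 0, 0],
    [0, 0, 0, 0, 0, 0, 0],
    [0, 0, 0, 0, 0, 0, 0],
    [0, 0, 0, 0, 0, 0, 0],
    [0, -2, 0, 0, 0, 0, 0],
    [0, -3, 0, 0, 0, 0, 0],
    [0, -3, 0, 0, 0, 0, 0],
    [0, -4, 0, 0, 0, 0, 0],
    [0, -4, 0, 0, 0, 0, 0],
    [0, 0, 0, 0, 0, 0, 0]
  ]
}}

```text
time: 8.95
position: [0.6373, 0.1247, 0.2528]
tcp_rot: [-1.201, 1.203, -1.212]
force: [0.0, 1.3, 0.0]
grip_width: 0.0853
```

>>> {"method": "play_rows", "body": {
  "moves": [
    [1, 0, -3, 0, 0, 0, 0],
    [1, 0, -3, 0, 0, 0, 0],
    [1, 0, -3, 0, 0, 0, 0],
    [1, 0, -3, 0, 0, 0, 0],
    [2.2, 0, -2.9, 0, 0, 0, 0],
    [0, 3, 0, 0, 0, 0, 0],
    [0, 3, 0, 0, 0, 0, 0],
    [0, 3, 0, 0, 0, 0, 0],
    [0, 0, 0, 0, 0, 0, 0],
    [0, 0, 0, 0, 0, 0, 0]
  ]
}}

```text
time: 9.95
position: [0.4857, 0.0617, 0.1565]
tcp_rot: [-1.21, 1.209, -1.208]
force: [1.1, 0.6, -0.3]
grip_width: 0.0852
```

```bash
python3 - <<'E'
from h import *
print(robot.read_state()['position'])
p,d=imaging.camera('wrist'); cv2.imwrite('pics/w2.png',p)
E
```

```text
[0.48569043 0.06165956 0.15650152]
```

View pics/w2.png

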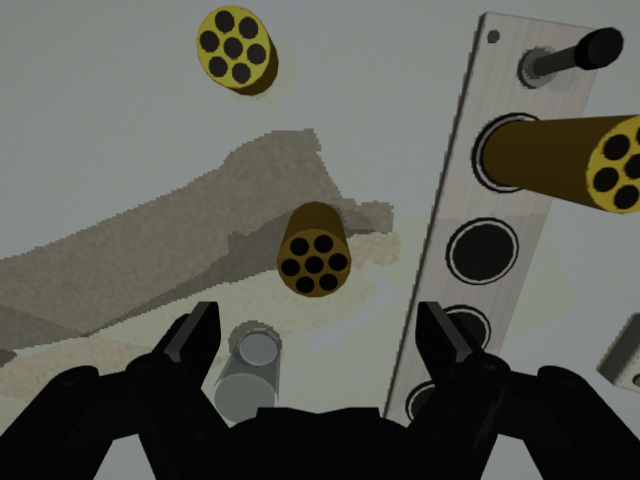

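The placed tallest adapter stands on its mark at the right (around (560,165)), and the 85 mm one at (314,262) is centred between the fingers.

>>> {"method": "play_rows", "body": {
  "moves": [
    [0, 3, 0, 0, 0, 0, 0],
    [0, 3, 0, 0, 0, 0, 0],
    [0, 2.5, 0, 0, 0, 0, 0],
    [0, 1.6, 0, 0, 0, 0, 0],
    [0, 0, 0, 0, 0, 0, 0],
    [0, 0, 0, 0, 0, 0, 255],
    [0, 0, 0, 0, 0, 0, 255],
    [0, 0, 0, 0, 0, 0, 255],
    [0, 0, 0, 0, 0, 0, 255],
    [0, 0, 0, 0, 0, 0, 255],
    [0, 0, 0, 0, 0, 0, 255],
    [0, 0, 0, 0, 0, 0, 255],
    [0, 0, 0, 0, 0, 0, 255]
  ],
  "grip_force": 40
}}

```text
time: 11.3
position: [0.4865, 0.0615, 0.0568]
tcp_rot: [-1.208, 1.207, -1.21]
force: [-2.7, 0.5, 8.3]
grip_width: 0.0449
```

>>> {"method": "play_rows", "body": {
  "moves": [
    [0, -1, 0, 0, 0, 0, 255],
    [0, -3, 0, 0, 0, 0, 255],
    [0, -3, 0, 0, 0, 0, 255],
    [0, -2, 0, 0, 0, 0, 255],
    [0.3, 0, 2, 0, 0, 0, 255],
    [0.3, 0, 3, 0, 0, 0, 255],
    [0.3, 0, 3, 0, 0, 0, 255],
    [0.3, 0, 3, 0, 0, 0, 255],
    [0.5, 0, 2.8, 0, 0, 0, 255],
    [0, 0, 0, 0, 0, 0, 255],
    [0, 0, 0, 0, 0, 0, 255],
    [0, 0, 0, 0, 0, 0, 255]
  ]
}}

```text
time: 12.5
position: [0.6228, 0.0448, 0.1455]
tcp_rot: [-1.21, 1.209, -1.208]
force: [0.2, 1.1, -3.3]
grip_width: 0.0448
```

>>> {"method": "play_rows", "body": {
  "moves": [
    [0, 2, 0.1, 0, 0, 0, 255],
    [0, 2, 0, 0, 0, 0, 255],
    [0, 2, 0, 0, 0, 0, 255],
    [0, 1, 0, 0, 0, 0, 255],
    [0, 0.3, 0, 0, 0, 0, 255],
    [0, 0.2, 0, 0, 0, 0, 255],
    [0, 0, 0, 0, 0, 0, 255],
    [0, 0, 0, 0, 0, 0, 255]
  ]
}}

```text
time: 13.3
position: [0.6253, 0.0446, 0.0712]
tcp_rot: [-1.208, 1.208, -1.209]
force: [-0.6, -0.2, -2.6]
grip_width: 0.0451
```

>>> {"method": "play_rows", "body": {
  "moves": [
    [0, 0.1, -0.1, 0, 0, 0, 255],
    [0, 0.1, 0, 0, 0, 0, 255],
    [0, 0, 0, 0, 0, 0, 120],
    [0, 0, 0, 0, 0, 0, 60],
    [0, 0, 0, 0, 0, 0, 0],
    [0, 0, 0, 0, 0, 0, 0],
    [0, 0, 0, 0, 0, 0, 0],
    [0, 0, 0, 0, 0, 0, 0],
    [0, 0, 0, 0, 0, 0, 0],
    [0, -2, 0, 0, 0, 0, 0],
    [0, -3, 0, 0, 0, 0, 0],
    [0, -4, 0, 0, 0, 0, 0],
    [0, -4, 0, 0, 0, 0, 0],
    [0, -4, 0, 0, 0, 0, 0],
    [0, 0, 0, 0, 0, 0, 0],
    [0, 0, 0, 0, 0, 0, 0]
  ]
}}

```text
time: 14.9
position: [0.6242, 0.0445, 0.2392]
tcp_rot: [-1.208, 1.207, -1.21]
force: [0.3, 1.3, 0.1]
grip_width: 0.0853
```

>>> {"method": "play_rows", "body": {
  "moves": [
    [-2, 0, -2, 0, 0, 0, 0],
    [-3, 0, -2, 0, 0, 0, 0],
    [-4, 0, -2, 0, 0, 0, 0],
    [-4, 0, -2, 0, 0, 0, 0],
    [-4, 0, -2, 0, 0, 0, 0],
    [-4, 0, -2, 0, 0, 0, 0],
    [-4, 0, -2.6, 0, 0, 0, 0],
    [0, 3, 0, 0, 0, 0, 0],
    [0, 3, 0, 0, 0, 0, 0],
    [0, 3, 0, 0, 0, 0, 0],
    [0, 0, 0, 0, 0, 0, 0],
    [0, 0, 0, 0, 0, 0, 0]
  ]
}}

```text
time: 16.1
position: [0.477, 0.2941, 0.1475]
tcp_rot: [-1.212, 1.21, -1.208]
force: [1.8, -0.6, 0.5]
grip_width: 0.0852
```

```bash
python3 - <<'E'
from h import *
print(robot.read_state()['position'])
p,d=imaging.camera('wrist'); cv2.imwrite('pics/w3.png',p)
E
```

```text
[0.47698531 0.2941092  0.14745159]
```

View pics/w3.png

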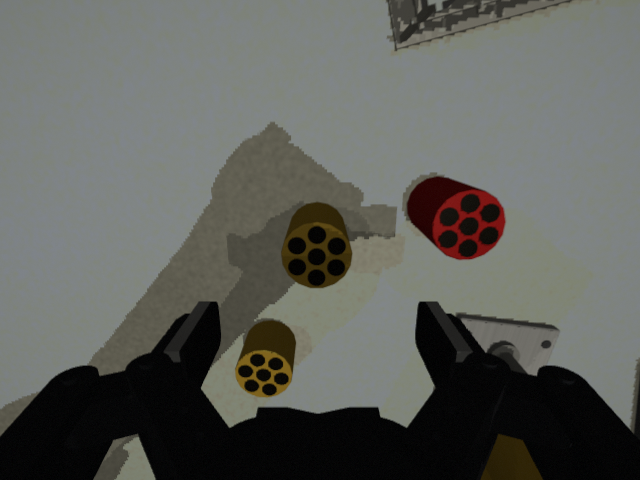

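The 65 mm adapter is centred at (316,252), and the red one at (468,225) is clear of the right finger.

>>> {"method": "play_rows", "body": {
  "moves": [
    [0, 3, 0.1, 0, 0, 0, 0],
    [0, 3, 0, 0, 0, 0, 0],
    [0, 2.6, 0, 0, 0, 0, 0],
    [0, 1.8, 0, 0, 0, 0, 0],
    [0, 0, 0, 0, 0, 0, 0],
    [0, 0, 0, 0, 0, 0, 255],
    [0, 0, 0, 0, 0, 0, 255],
    [0, 0, 0, 0, 0, 0, 255],
    [0, 0, 0, 0, 0, 0, 255],
    [0, 0, 0, 0, 0, 0, 255],
    [0, 0, 0, 0, 0, 0, 255],
    [0, 0, 0, 0, 0, 0, 255],
    [0, 0, 0, 0, 0, 0, 255]
  ],
  "grip_force": 40
}}

```text
time: 17.45
position: [0.4794, 0.295, 0.0461]
tcp_rot: [-1.207, 1.208, -1.209]
force: [-0.9, -1.2, 6.7]
grip_width: 0.0454
```

>>> {"method": "play_rows", "body": {
  "moves": [
    [0, -1, 0, 0, 0, 0, 255],
    [0, -3, 0, 0, 0, 0, 255],
    [0, -4, 0, 0, 0, 0, 255],
    [0, -4, 0, 0, 0, 0, 255],
    [0, -4, 0, 0, 0, 0, 255],
    [2, -1, 1, 0, 0, 0, 255],
    [3, 0, 1, 0, 0, 0, 255],
    [4, 0, 1, 0, 0, 0, 255],
    [4, 0, 2, 0, 0, 0, 255],
    [4, 0, 2, 0, 0, 0, 255],
    [4, 0, 2, 0, 0, 0, 255],
    [4, 0, 2, 0, 0, 0, 255],
    [4, 0, 2, 0, 0, 0, 255],
    [3, 0, 0.3, 0, 0, 0, 255],
    [1, 0, 0, 0, 0, 0, 255],
    [0, 0, 0, 0, 0, 0, 255],
    [0, 0, 0, 0, 0, 0, 255],
    [0, 0, 0, 0, 0, 0, 255]
  ]
}}

```text
time: 19.25
position: [0.6117, -0.0331, 0.2148]
tcp_rot: [-1.21, 1.207, -1.206]
force: [0.7, -0.0, -1.7]
grip_width: 0.0455
```

>>> {"method": "play_rows", "body": {
  "moves": [
    [0.2, 2, 0, 0, 0, 0, 255],
    [0, 3, 0, 0, 0, 0, 255],
    [0, 3, 0, 0, 0, 0, 255],
    [0, 3, 0, 0, 0, 0, 255],
    [0, 2, 0, 0, 0, 0, 255],
    [0, 1.5, 0, 0, 0, 0, 255],
    [0, 0.5, 0, 0, 0, 0, 255],
    [0, 0, 0, 0, 0, 0, 255],
    [0, 0, 0, 0, 0, 0, 255]
  ]
}}

```text
time: 20.15
position: [0.6126, -0.0371, 0.0654]
tcp_rot: [-1.208, 1.207, -1.209]
force: [-0.0, -0.0, -1.5]
grip_width: 0.0452
```

>>> {"method": "play_rows", "body": {
  "moves": [
    [-0.2, 0.2, 0, 0, 0, 0, 255],
    [0, 0.2, 0, 0, 0, 0, 255],
    [0, 0.2, 0, 0, 0, 0, 255],
    [0, 0, 0, 0, 0, 0, 255],
    [0, 0, 0, 0, 0, 0, 255]
  ]
}}

```text
time: 20.65
position: [0.6122, -0.0355, 0.0591]
tcp_rot: [-1.209, 1.208, -1.209]
force: [-2.4, 0.6, 5.4]
grip_width: 0.045
```

Contact at the expected height; release and rise.

>>> {"method": "play_rows", "body": {
  "moves": [
    [0, 0, 0, 0, 0, 0, 120],
    [0, 0, 0, 0, 0, 0, 60],
    [0, 0, 0, 0, 0, 0, 0],
    [0, 0, 0, 0, 0, 0, 0],
    [0, 0, 0, 0, 0, 0, 0],
    [0, 0, 0, 0, 0, 0, 0],
    [0, 0, 0, 0, 0, 0, 0],
    [0, -2, 0, 0, 0, 0, 0],
    [0, -3, 0, 0, 0, 0, 0],
    [0, -4, 0, 0, 0, 0, 0],
    [0, -4, 0, 0, 0, 0, 0],
    [0, -4, 0, 0, 0, 0, 0],
    [0, 0, 0, 0, 0, 0, 0],
    [0, 0, 0, 0, 0, 0, 0]
  ]
}}

```text
time: 22.05
position: [0.6122, -0.0356, 0.2292]
tcp_rot: [-1.208, 1.207, -1.21]
force: [0.0, -0.8, -1.4]
grip_width: 0.0855
```

>>> {"method": "play_rows", "body": {
  "moves": [
    [-2, 0, -2, 0, 0, 0, 0],
    [-3, 0, -2, 0, 0, 0, 0],
    [-3, 0, -3, 0, 0, 0, 0],
    [-4, 0, -3, 0, 0, 0, 0],
    [-4, 0, -3, 0, 0, 0, 0],
    [-4, 0, -3, 0, 0, 0, 0],
    [-2.3, 2, -1.6, 0, 0, 0, 0],
    [0, 4, 0, 0, 0, 0, 0],
    [0, 4, 0, 0, 0, 0, 0],
    [0, 0, 0, 0, 0, 0, 0],
    [0, 0, 0, 0, 0, 0, 0]
  ]
}}

```text
time: 23.15
position: [0.4349, 0.1872, 0.1277]
tcp_rot: [-1.213, 1.211, -1.207]
force: [0.0, -0.5, 0.4]
grip_width: 0.0854
```

```bash
python3 - <<'E'
from h import *
print(robot.read_state()['position'])
p,d=imaging.camera('wrist'); cv2.imwrite('pics/w4.png',p)
E
```

```text
[0.43488086 0.18720627 0.12769778]
```

View pics/w4.png

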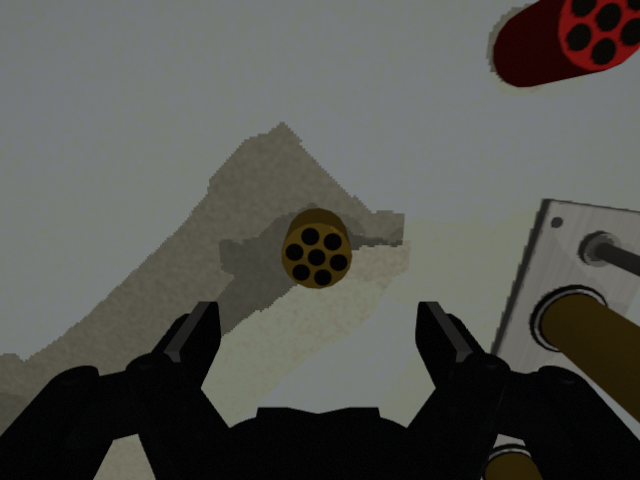

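The shortest adapter is centred at (316,256). Next I descend 9.6 cm.

>>> {"method": "play_rows", "body": {
  "moves": [
    [0, 3, 0, 0, 0, 0, 0],
    [0, 3, 0, 0, 0, 0, 0],
    [0, 2.3, 0, 0, 0, 0, 0],
    [0, 1.3, 0, 0, 0, 0, 0],
    [0, 0, 0, 0, 0, 0, 0],
    [0, 0, 0, 0, 0, 0, 255],
    [0, 0, 0, 0, 0, 0, 255],
    [0, 0, 0, 0, 0, 0, 255],
    [0, 0, 0, 0, 0, 0, 255],
    [0, 0, 0, 0, 0, 0, 255],
    [0, 0, 0, 0, 0, 0, 255],
    [0, 0, 0, 0, 0, 0, 255],
    [0, 0, 0, 0, 0, 0, 255]
  ],
  "grip_force": 40
}}

```text
time: 24.5
position: [0.4364, 0.1876, 0.0336]
tcp_rot: [-1.208, 1.207, -1.21]
force: [-0.8, -2.0, 9.4]
grip_width: 0.0448
```

>>> {"method": "play_rows", "body": {
  "moves": [
    [0, -1, 0, 0, 0, 0, 255],
    [0, -3, 0, 0, 0, 0, 255],
    [0, -4, 0, 0, 0, 0, 255],
    [0, -4, 0, 0, 0, 0, 255],
    [0, -4, 0, 0, 0, 0, 255],
    [2, -1, 1, 0, 0, 0, 255],
    [3, 0, 2, 0, 0, 0, 255],
    [4, 0, 2, 0, 0, 0, 255],
    [4, 0, 2, 0, 0, 0, 255],
    [4, 0, 2, 0, 0, 0, 255],
    [4, 0, 2, 0, 0, 0, 255],
    [4, 0, 2, 0, 0, 0, 255],
    [3, 0, 2, 0, 0, 0, 255],
    [2, 0, 1.5, 0, 0, 0, 255],
    [0.1, 0, 0, 0, 0, 0, 255],
    [0, 0, 0, 0, 0, 0, 255],
    [0, 0, 0, 0, 0, 0, 255],
    [0, 0, 0, 0, 0, 0, 255]
  ]
}}

```text
time: 26.3
position: [0.6005, -0.1121, 0.2027]
tcp_rot: [-1.21, 1.207, -1.207]
force: [-0.9, -0.1, -0.5]
grip_width: 0.0447
```

>>> {"method": "play_rows", "body": {
  "moves": [
    [0.1, 2, 0.1, 0, 0, 0, 255],
    [0, 3, 0, 0, 0, 0, 255],
    [0, 3, 0, 0, 0, 0, 255],
    [0, 3, 0, 0, 0, 0, 255],
    [0, 2, 0, 0, 0, 0, 255],
    [0, 1.5, 0, 0, 0, 0, 255],
    [0, 0.3, 0, 0, 0, 0, 255],
    [0, 0, 0, 0, 0, 0, 255],
    [0, 0, 0, 0, 0, 0, 255]
  ]
}}

```text
time: 27.2
position: [0.6027, -0.1144, 0.0555]
tcp_rot: [-1.208, 1.207, -1.21]
force: [0.3, 0.4, -0.5]
grip_width: 0.0446
```

>>> {"method": "play_rows", "body": {
  "moves": [
    [0, 0.4, 0, 0, 0, 0, 255],
    [0, 0.3, 0, 0, 0, 0, 255],
    [0, 0.2, 0, 0, 0, 0, 255],
    [0, 0, 0, 0, 0, 0, 255],
    [0, 0, 0, 0, 0, 0, 255]
  ]
}}

```text
time: 27.7
position: [0.6021, -0.1147, 0.0467]
tcp_rot: [-1.209, 1.208, -1.21]
force: [-4.6, -0.1, 11.5]
grip_width: 0.0448
```

>>> {"method": "play_rows", "body": {
  "moves": [
    [0, 0, 0, 0, 0, 0, 120],
    [0, 0, 0, 0, 0, 0, 60],
    [0, 0, 0, 0, 0, 0, 0],
    [0, 0, 0, 0, 0, 0, 0],
    [0, 0, 0, 0, 0, 0, 0],
    [0, 0, 0, 0, 0, 0, 0],
    [0, 0, 0, 0, 0, 0, 0],
    [0, -2, 0, 0, 0, 0, 0],
    [0, -4, 0, 0, 0, 0, 0],
    [0, -4, 0, 0, 0, 0, 0],
    [0, -5, 0, 0, 0, 0, 0],
    [0, -5, 0, 0, 0, 0, 0],
    [4, 0, 0, 0, 0, 0, 0],
    [4, 0, 0, 0, 0, 0, 0],
    [4, 0, 0, 0, 0, 0, 0],
    [4, 0, 0, 0, 0, 0, 0],
    [4, 0, 0, 0, 0, 0, 0],
    [4, 0, 0, 0, 0, 0, 0],
    [0, 0, 0, 0, 0, 0, 0],
    [0, 0, 0, 0, 0, 0, 0]
  ]
}}

```text
time: 29.7
position: [0.6014, -0.3556, 0.2446]
tcp_rot: [-1.208, 1.211, -1.21]
force: [-0.4, 0.1, -0.2]
grip_width: 0.0854
```

```bash
python3 - <<'E'
from h import *
print(robot.read_state()['position'])
p,d=imaging.camera('top'); cv2.imwrite('pics/top9.png',p)
q,_=imaging.camera('scene'); cv2.imwrite('pics/s9.png',q)
c=imaging.camera_params('top')
H,W=d.shape
uu,vv=np.meshgrid(np.arange(W),np.arange(H))
P=world(c,np.c_[uu.ravel(),vv.ravel()],d=d.ravel()).reshape(-1,3)
hsv=cv2.cvtColor(p,cv2.COLOR_BGR2HSV)
for n,(x,y),h in [(105,(.6347,.1234),.118),(85,(.6238,.0442),.098),(65,(.6129,-.0351),.078),(45,(.602,-.1143),.058),('beaker',(.4317,-.0568),.068)]:
    s=P[(np.hypot(P[:,0]-x,P[:,1]-y)<.045)&(abs(P[:,2]-h)<.007)]
    (cx,cy),r=cv2.minEnclosingCircle(s[:,:2].astype(np.float32))
    print(n,len(s),s.mean(0).round(4),'circ',round(cx,4),round(cy,4),round(r,4),'err mm',round(1e3*np.hypot(cx-x,cy-y),1))
E
```

```text
[ 0.60143517 -0.35557289  0.24459344]
105 437 [0.6344 0.1235 0.1175] circ 0.6345 0.1239 0.0232 err mm 0.6
85 421 [0.6261 0.0448 0.0978] circ 0.6263 0.045 0.0231 err mm 2.6
65 408 [ 0.6142 -0.0353  0.078 ] circ 0.6145 -0.035 0.023 err mm 1.6
45 390 [ 0.6042 -0.1144  0.058 ] circ 0.6047 -0.1148 0.0228 err mm 2.7
beaker 130 [ 0.4309 -0.0579  0.067 ] circ 0.4317 -0.0569 0.0258 err mm 0.1
```

View pics/top9.png

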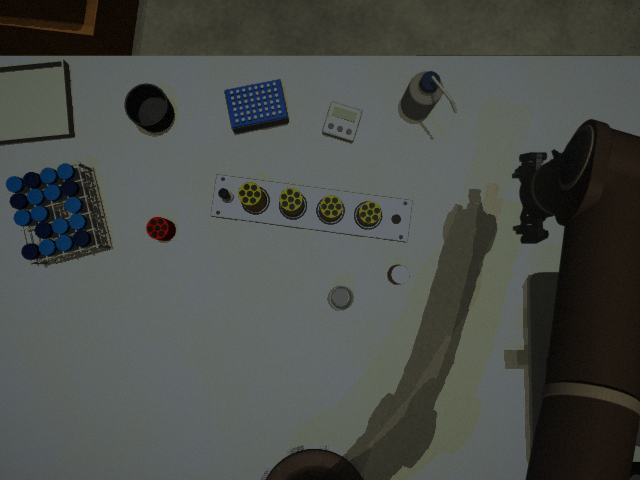

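View pics/s9.png

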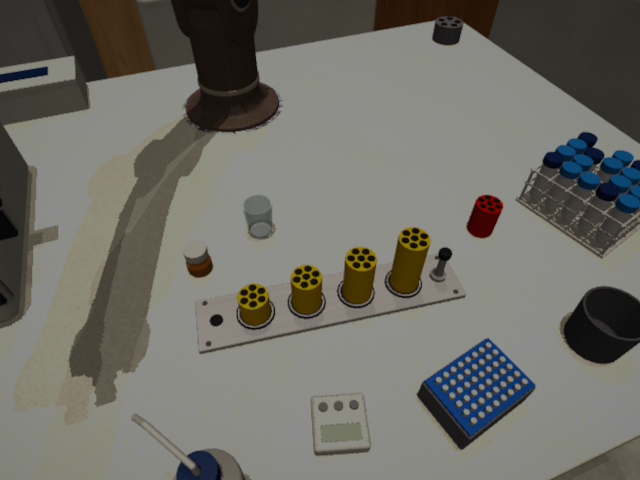

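All four stand upright on their marks with heights falling away from the post: in the scene view they are at (409,260), (360,275), (306,290) and (254,303), with the post at (441,262). The beaker has not moved. Handing in.

```bash
python3 -c "
from cell import robot
print(robot.close_job())"
```

```text
the job is handed in; nothing more can be done
None
```

I stood the four adapters on the marks in order, 105, 85, 65 and 45 mm, starting at the mark next to the post. I released each one, drew the arm clear, and handed in at about 30 s of the 93 s allowed; the interface gave no verdict.

In the last top-camera check, the adapters measured 0.6, 2.6, 1.6 and 2.7 mm from their mark centres (105 mm first). The limit is 12 mm and the calibration is good to about 2 mm. Their top heights matched adapters standing flat on the marks to within about 1 mm, and both pictures show all four upright. The beaker was within 0.1 mm of its starting place.

No check failed. The `look_for` detector was unreliable on the adapters: it gave the same four points for every height, including the red decoy and a mark. I told the adapters apart by depth and colour instead.

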